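Slide the blank flange through the feed gate's gravity flap

TASK

Push the steel blank flange along the deck and through the gate's hanging orange flap, far enough into the cage that the flap can swing fully shut behind it, then withdraw the hand so that the flap hangs closed. Slide the flange flat on the deck with the fingers; do not lift it or tip it up, and leave the copper gasket, the jar and the wrench where they are.

Things in the scene. Friction and masses are not known exactly. Their poses are not given: they have to be found in the camera images.
- gate: Fixed feed gate. Origin: on the bench top (z = 0), in the plane of the closed flap, midway between its posts. x points through the gate into the cage (feed direction), y left, z up. Its flat green-painted deck, 6 mm thick, spans x = -170 to 190 mm, y = -135 to 135 mm, level through the gate, no sill. Blue posts 16 x 14 mm stand at x = 0, y = -88 and 88 mm (162 mm clear between).
- gate_header (a point): Middle of the blue header bar on the posts, 167 mm above the bench; axes as the gate's. The bar is 20 mm deep (x), 190 mm long (y) and 10 mm high.
- cage_floor (a point): Deck surface at the middle of the cage, gate x = 95 mm, 6 mm above the bench; axes as the gate's. Open-topped cage behind the flap: steel walls reach 36 mm above the bench, side walls' inner faces at gate y = -85 and 85 mm, end wall's inner face at gate x = 184 mm; 6 mm wire rails run over the walls of both sides and the end, 116 mm above the bench.
- flap (a joint): Orange flap, 100 g, 154 mm wide, 4 mm thick, on a free hinge 152 mm above the bench in the gate's x = 0 plane; lower edge 138 mm below the hinge, 8 mm above the deck. 0 rad = hanging shut; positive = swung into the cage (gate +x), up to 1.4; never outwards. Falls back by its weight. A blank inside with its near edge under about 45 mm past the flap's plane holds it ajar.
- flap_lower_edge (a point): Middle of the flap's lower edge; moves with the flap.
- blank_center (a point): Centre (half-way up) of the blank flange: a plain bright steel disc 60 mm in diameter and 14.5 mm thick with a small dark centre mark on top, 0.2 to 0.45 kg, lying loose and flat on the deck in front of the flap, left or right. Its z axis is the disc's axis.
- gasket_center (a point): Centre of the copper gasket: a ring of 52 mm outer and 36 mm inner diameter, 9 mm thick, lying loose on the deck in front of the flap, beside the blank. Leave it alone.
- jar_center (a point): Centre of a white jar with a blue cap, 60 mm in diameter and 85 mm tall, standing on the bench. Leave it alone.
- wrench_grip (a point): Handle of a steel wrench 160 mm long lying on the bench. Leave it alone.
There are look-alikes about, which are no part of the job. Of the things like the part that bears blank_center, leave any that is yellow; of the rest the smaller one is meant.

How it is judged:
By the outcome, as a careful person would: the job done as asked, in the order asked, and still so for the second after the job is handed in, with the robot touching nothing.
It also fails if it takes over 58 s, if anything falls off the work surface, if the arm or the gripper's body presses on something with over 40 N, if the wrist force passes 120 N, or if a joint passes its speed limit or range.

ROBOT

A 6-joint arm with a two-finger parallel gripper is mounted at the origin on the work surface. World frame = base frame: x ahead of the robot, y to its left, z up, the work surface at z = 0. Lengths are in m, angles in rad, forces in N, time in s.
With the tool pointing down it reaches from about 0.35 to 0.975 m from the base axis. Payload 4.9 kg.
Tool frame: the origin (TCP) lies on the centre line of the jaws, within the pads' length; the fingertips stand ctrl.tcp_to_tips ahead of it and the grasp point (between the pads) lies 3 mm ahead of it (ctrl.tcp_to_tips is the distance from the TCP to the fingertips, in m); z points along the fingers, y is the direction in which the jaws open and shut (so a half turn about z gives the same grasp; the last joint's range is limited). The gripper opens to 85 mm and grips with 20 to 120 N. Pads are 22 mm wide; open, the fingers measure 114 mm over their backs; the gripper's body (76 mm by 85 mm) begins 54 mm behind the grasp point. The pads swing forward as they close: fully open they stand 13 mm farther back than shut.
Start: joints at [1.152, 0.053, 1.613, -0, 1.476, -0.119], TCP at [0.185, 0.597, 0.253] pointing down, gripper open.
Joint ranges: [-3.01, 3.01], [-1.01, 2.22], [0.06, 2.58], [-1.02, 4.17], [0.09, 2.62], [-3.14, 3.14]. Speed limits (rad/s): [2.57, 2.57, 3.14, 3.14, 3.14, 3.14].

INTERFACE

Orientations are given as a rotation vector (axis times angle).
In Python, from station import ctrl, vision gives the robot as it stands.
- The arm moves only by the tool jog_arm, never from a script. Its argument "deltas" is a list of rows, each a list of 7 numbers: the turn, a rotation vector about the tool's x, y, z in rad, then the shift along the tool's x, y, z in cm, then the opening, from 0 (shut) to 1 (fully open). A call has 1 to 12 rows; each row shifts and turns the commanded pose from where the row before left it, along the tool's axes as they then stand; what a row does not reach is not made up. A row lasts 1/12 s, in which the tool goes at most 41.7 mm and 7.16 degrees, less where a joint would pass 70% of its speed; a pose out of reach is approached as far as the arm can. A call with a gripper value outside its range is refused whole. The fingers move at their own pace and stop on an object; "grip_force" is the grip in N (left out, the last holds). Time passes only in rows, so rows that do not move let the fingers close. It gives the time, the measured TCP pose, the force and the opening at its end, in the units of the state.
- ctrl.get_obs(): the state, without advancing time (a new reading comes with each control period).
- vision.get_image(name): name is "scene" or "top"; returns (picture, depth): 480x640x3 uint8, red, green, blue; 480x640 float32, m along the optical axis (not along the pixel's ray), 0 where there is no reading.
- vision.calibration(name): a dict with "fx", "fy", "cx", "cy" (pixels), "dist" ([k1, k2, p1, p2, k3] as OpenCV has them; the pictures are not rectified), "rvec" (rotation vector, rad) and "tvec" (3), from world to camera coordinates, as OpenCV has them. Camera axes: x right, y down, z forward; pixel columns grow to the right and rows downward; lengths in m; the calibration is good to about 2 mm. A picture is of the moment at which its call begins. calibration takes no time and is no camera call.
- ctrl.finish_job(): hands the job in, once; it reports no verdict.
The state is a dict: "t": time; "q": joint angles; "dq": joint speeds; "effort": joint torques, N m; "tool_pos": TCP position; "tool_rot": TCP orientation; "contact_force": force on the tool from outside, world axes, zero at the start; "wrist_torque": the same for the moment, N m; "opening": finger opening in m.
Only numpy, scipy, OpenCV 4.12 (cv2) and the standard library are available. Lean on these libraries where they do the work, as an engineer would, in place of code of your own. Each camera call takes 0.05 s, during which the arm holds its last target. There are 200 camera calls.

## Working session

There is one attempt and no reset: what is moved stays moved. The work goes in short steps, Python scripts to look and compute and a tool call to move; the robot and the scene stay as the last step left them, time stands still between calls to the robot, and variables do not carry over. Pictures are saved under pics/ and viewed, about 8 in all and at most 12, crops included, and the job is handed in when it is done.

Besides the shell and the picture viewer there is one more tool, called after "Emit:" in YAML: its name, and indented under it one key for each argument. jog_arm: Moves the arm, as the interface text tells. Its arguments: {"type":"object","properties":{"deltas":{"type":"array"},"grip_force":{"type":"number"}},"required":["deltas"]}

```bash
mkdir -p pics; ls; cat > h.py <<'E'
import numpy as np, cv2
from station import ctrl, vision
def save(n,f):
    im,d=vision.get_image(n); cv2.imwrite(f'pics/{f}.png',im[:,:,::-1]); np.savez(f'{f}.npz',im=im,d=d); return im,d
def cal(n):
    c=vision.calibration(n); K=np.array([[c['fx'],0,c['cx']],[0,c['fy'],c['cy']],[0,0,1.]])
    R,_=cv2.Rodrigues(np.array(c['rvec'],float)); return K,np.array(c['dist'],float),R,np.array(c['tvec'],float).ravel()
def ray(n,uv,z):
    K,D,R,t=cal(n); p=cv2.undistortPoints(np.array(uv,float).reshape(-1,1,2),K,D)[:,0]
    d=np.c_[p,np.ones(len(p))]@R; o=-R.T@t
    return o+d*((z-o[2])/d[:,2])[:,None]
def proj(n,P):
    K,D,R,t=cal(n); return cv2.projectPoints(np.array(P,float).reshape(-1,1,3),cv2.Rodrigues(R)[0],t,K,D)[0][:,0]
E
python3 - <<'E'
from h import *
save('scene','s0'); save('top','t0')
print(ctrl.tcp_to_tips, ctrl.get_obs()); print(cal('top')[3],cal('scene')[3])
E
```

```text
pics
0.022 {'t': 0.1, 'q': array([ 1.15200892e+00,  5.33006228e-02,  1.61413892e+00, -1.12332233e-05,
        1.47596299e+00, -1.18997684e-01]), 'dq': array([-0.00015367, -0.00163546, -0.00208271, -0.0011639 ,  0.00311827,
       -0.00048438]), 'effort': array([ 1.66002678e-06, -3.94908178e+01, -3.71361601e+01, -1.57443424e-04,
        3.97659969e-03, -1.75434639e-05]), 'tool_pos': array([0.18436818, 0.59665792, 0.25219045]), 'tool_rot': array([-4.69075107e-01, -3.10589959e+00,  2.74505481e-03]), 'contact_force': array([ 0.23444708, -0.16709968, -0.24994497]), 'wrist_torque': array([-0.0286867 ,  0.00058212, -0.04316282]), 'opening': 0.08539619664904047}
[0.02392554 0.59951915 1.42790665] [ 0.47209922 -0.19130367  1.36355888]
```

View pics/t0.png

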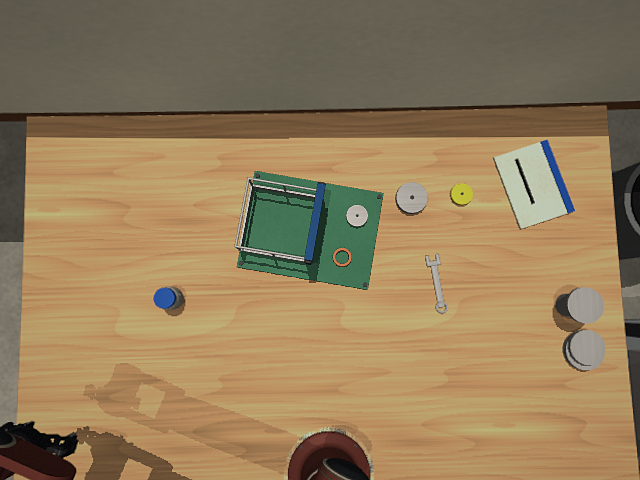

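View pics/s0.png

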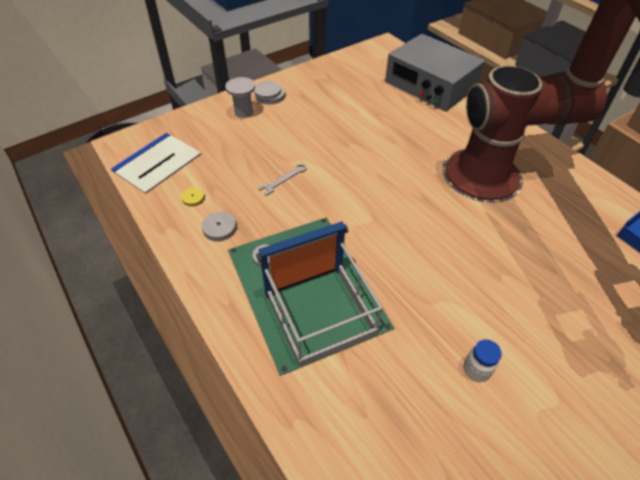

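Top view: the cage is on the left and the header runs from (320,185) to (310,262). Feed direction is image-left, roughly world +y. There are three disc candidates: (357,216) bright and small on the deck, (411,198) grey and larger on the bench, and (461,194) yellow. The one at (357,216) fits, being the smaller non-yellow disc and lying on the deck. I'll measure it and confirm with an enlarged crop.

```bash
python3 - <<'E'
from h import *
z=np.load('t0.npz'); im=z['im']; hsv=cv2.cvtColor(im,cv2.COLOR_RGB2HSV)
H,S,V=[hsv[...,i].astype(int) for i in range(3)]
def big(m,n=1):
    c,_=cv2.findContours(m.astype(np.uint8),cv2.RETR_EXTERNAL,cv2.CHAIN_APPROX_NONE); return sorted(c,key=cv2.contourArea)[::-1][:n]
roi=np.zeros(H.shape,bool); roi[160:300,225:395]=1
g=(H>60)&(H<92)&(S>70)&roi
pts=np.argwhere(g)[:,::-1]; hull=cv2.convexHull(pts.astype(np.float32))
w=ray('top',hull[:,0],0.006)[:,:2]; r=cv2.minAreaRect(w.astype(np.float32)); box=cv2.boxPoints(r)
print('deck',r,'\n',box)
b=(H>105)&(H<125)&(S>120)&(V>60)&roi
c=big(b)[0]; wb=ray('top',c[:,0],0.172)[:,:2]; rb=cv2.minAreaRect(wb.astype(np.float32)); print('header',rb)
m=(S<50)&(V>120)&roi; m[:,:335]=0; c=big(m)[0]; w=ray('top',c[:,0],0.0205)[:,:2]
(bx,by),br=cv2.minEnclosingCircle(w.astype(np.float32)); print('blank',bx,by,br, w.mean(0), cv2.contourArea(c))
m=(S<50)&(V>90); m[:,:393]=0; m[:,432:]=0;m[:170]=0;m[230:]=0; c2=big(m)[0]; w=ray('top',c2[:,0],0.0145)[:,:2]; print('grey',cv2.minEnclosingCircle(w.astype(np.float32)))
m=(H<18)&(S>110)&roi; m[:,:330]=0; m[:240]=0; m[275:]=0; m[:,358:]=0; c3=big(m)[0]; w=ray('top',c3[:,0],0.015)[:,:2]; print('gasket',cv2.minEnclosingCircle(w.astype(np.float32)))
# yaw from deck: long side dir with +y sense
e=[box[(i+1)%4]-box[i] for i in range(2)]; L=max(e,key=np.linalg.norm); L=L/np.linalg.norm(L); L*=np.sign(L[1])
Y=np.array([-L[1],L[0]]); C=np.array(r[0]); O=C-L*0.010
print('feed',L,'left',Y,'gate origin',O,'yaw',np.degrees(np.arctan2(L[1],L[0])))
hc=np.array(rb[0]); print('header in gate', (hc-O)@L,(hc-O)@Y)
for P in ([bx,by],): print('blank gate',(np.array(P)-O)@L,(np.array(P)-O)@Y)
P=np.array(cv2.minEnclosingCircle(w.astype(np.float32))[0]); print('gasket gate',(P-O)@L,(P-O)@Y)
cv2.imwrite('pics/c0.png',cv2.resize(im[160:300,225:485,::-1],None,fx=3,fy=3,interpolation=cv2.INTER_CUBIC))
E
```

```text
deck ((0.6391956806182861, 0.03087475895881653), (0.3586421310901642, 0.26881617307662964), 78.78556060791016) 
 [[ 0.4724793  -0.11888248]
 [ 0.7361628  -0.17116228]
 [ 0.805912    0.180632  ]
 [ 0.5422286   0.2329118 ]]
header ((0.637368381023407, 0.021152719855308533), (0.018048493191599846, 0.1885146051645279), 78.83271789550781)
blank 0.6736215353012085 -0.09555520862340927 0.029245419427752495 [ 0.67367805 -0.09524754] 334.0
grey ((0.7208690643310547, -0.2472005933523178), 0.04267874360084534)
gasket ((0.5614578127861023, -0.05199320986866951), 0.025739755481481552)
feed [0.19448143 0.9809061 ] left [-0.9809061   0.19448143] gate origin [0.63725087 0.0210657 ] yaw 78.78557
header in gate 0.00010821467996787598 -9.834668842771677e-05
blank gate -0.10732074227974855 -0.05835681301827793
gasket gate -0.08640427213711957 0.06013726975284213
```

View pics/c0.png

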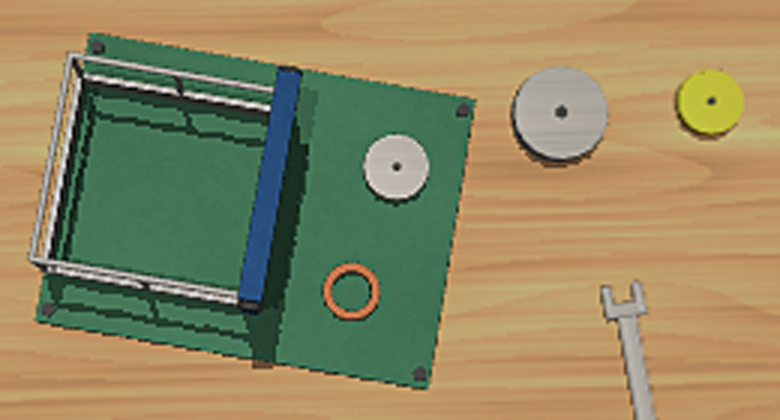

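The crop confirms it: the meant blank is the bright disc with the dark centre mark at crop (397,166). The grey disc is larger and the yellow one is excluded. The blank sits at gate (-107,-58) mm, so a straight push angled 20° left of feed will clear the right post. The hand will be tilted about 38° below horizontal so it passes under the header.

First come the yaw turn and the traverse, after a quick check of what I have to clear.

```bash
python3 - <<'E'
from h import *
print([a for a in dir(ctrl) if a[0]!='_'])
z=np.load('t0.npz'); d=z['d']; K,D,R,t=cal('top')
def P(u,v):
    p=cv2.undistortPoints(np.array([[[u,v]]],float),K,D)[0,0]; return R.T@(np.array([p[0],p[1],1])*d[v,u]-t)
for q in [(405,190),(418,205),(357,208),(350,216),(345,280),(400,240),(375,205)]: print(q,P(*q).round(4))
C=np.array([.6736,-.0956]);a=np.radians(98.8);u=np.array([np.cos(a),np.sin(a)]);y=np.array([u[1],-u[0]])
tcp=ctrl.get_obs()['tool_pos'][:2]; T=C-.087*u; print(T,'shift x,y',(T-tcp)@u,(T-tcp)@y)
E
```

```text
['MotionError', 'finish_job', 'get_obs', 'tcp_to_tips']
(405, 190) [ 0.7396 -0.2293  0.0194]
(418, 205) [ 0.6975 -0.2629  0.0196]
(357, 208) [ 0.6924 -0.0967  0.0226]
(350, 216) [ 0.6714 -0.0773  0.0199]
(345, 280) [ 0.4989 -0.0588  0.0179]
(400, 240) [ 0.6053 -0.2139 -0.0018]
(375, 205) [ 0.7033 -0.1485  0.0009]
[ 0.68690977 -0.18157587] shift x,y -0.8459544612305295 0.37756711280393473
```

Emit:
jog_arm:
  deltas:
    - [0,0,0.12,0,0,0,0.47]
    - [0,0,0.12,0,0,0,0.47]
    - [0,0,0.12,0,0,0,0.47]
    - [0,0,0.12,0,0,0,0.47]
    - [0,0,0.12,0,0,0,0.47]
    - [0,0,0.12,0,0,0,0.47]
    - [0,0,0.12,0,0,0,0.47]
    - [0,0,0.12,0,0,0,0.47]
    - [0,0,0.12,0,0,0,0.47]
    - [0,0,0.04,0,0,0,0.47]

```text
t: 0.93
tool_pos: [0.1844, 0.5968, 0.2525]
tool_rot: [2.053, 2.378, -0.002]
contact_force: [0.3, 0.4, 0.1]
opening: 0.0402
```

Emit:
jog_arm:
  deltas:
    - [0,0,0,-2.8,1.3,0,0.47]
    - [0,0,0,-2.8,1.3,0,0.47]
    - [0,0,0,-2.8,1.3,0,0.47]
    - [0,0,0,-2.8,1.3,0,0.47]
    - [0,0,0,-2.8,1.3,0,0.47]
    - [0,0,0,-2.8,1.3,0,0.47]
    - [0,0,0,-2.8,1.3,0,0.47]
    - [0,0,0,-2.8,1.3,0,0.47]
    - [0,0,0,-2.8,1.3,0,0.47]
    - [0,0,0,-2.8,1.3,0,0.47]
    - [0,0,0,-2.8,1.3,0,0.47]
    - [0,0,0,-2.8,1.3,0,0.47]

```text
t: 1.93
tool_pos: [0.3896, 0.2869, 0.2528]
tool_rot: [-2.047, -2.383, 0.001]
contact_force: [0.3, 0.4, -0.2]
opening: 0.0404
```

Emit:
jog_arm:
  deltas:
    - [0,0,0,-2.8,1.3,0,0.47]
    - [0,0,0,-2.8,1.3,0,0.47]
    - [0,0,0,-2.8,1.3,0,0.47]
    - [0,0,0,-2.8,1.3,0,0.47]
    - [0,0,0,-2.8,1.3,0,0.47]
    - [0,0,0,-2.8,1.3,0,0.47]
    - [0,0,0,-2.8,1.3,0,0.47]
    - [0,0,0,-2.8,1.3,0,0.47]
    - [0,0,0,-2.8,1.3,0,0.47]
    - [0,0,0,-2.8,1.3,0,0.47]
    - [0,0,0,-2.8,1.3,0,0.47]
    - [0,0,0,-2.8,1.3,0,0.47]

```text
t: 2.93
tool_pos: [0.5945, -0.0217, 0.2526]
tool_rot: [-2.047, -2.382, 0.001]
contact_force: [-0.3, -0.2, 0.5]
opening: 0.0399
```

Emit:
jog_arm:
  deltas:
    - [0,0,0,-2.8,1.1,0,0.47]
    - [0,0,0,-2.8,1.1,0,0.47]
    - [0,0,0,-2.8,1.1,0,0.47]
    - [0,0,0,-2.8,1.1,0,0.47]
    - [0,0,0,-2.8,1.1,0,0.47]
    - [0,0,0,-2.8,1.1,0,0.47]
    - [0,0,0,0,0,0,0.47]

```text
t: 3.52
tool_pos: [0.6856, -0.181, 0.2516]
tool_rot: [2.052, 2.378, -0.003]
contact_force: [-0.7, 1.1, -0.4]
opening: 0.0403
```

Emit:
jog_arm:
  deltas:
    - [0,0.09,0,0,0,0,0.47]
    - [0,0.09,0,0,0,0,0.47]
    - [0,0.09,0,0,0,0,0.47]
    - [0,0.09,0,0,0,0,0.47]
    - [0,0.09,0,0,0,0,0.47]
    - [0,0.09,0,0,0,0,0.47]
    - [0,0.09,0,0,0,0,0.47]
    - [0,0.09,0,0,0,0,0.47]
    - [0,0.09,0,0,0,0,0.47]
    - [0,0.09,0,0,0,0,0.47]
    - [0,0,0,0,0,0,0.47]

```text
t: 4.43
tool_pos: [0.6835, -0.1774, 0.2489]
tool_rot: [-1.535, -1.777, -0.74]
contact_force: [-0.5, -0.1, -1.6]
opening: 0.0404
```

```bash
cat >> h.py <<'E'
from scipy.spatial.transform import Rotation as Ro
C0=np.array([.6736,-.0956]);G0=np.array([.63725,.02107]);L=np.array([.19448,.98091]);Y=np.array([-L[1],L[0]])
def st():
    o=ctrl.get_obs(); R=Ro.from_rotvec(o['tool_rot']).as_matrix(); p=o['tool_pos']; tip=p+.022*R[:,2]
    g=lambda v:np.array([(v[:2]-G0)@L,(v[:2]-G0)@Y,v[2]])
    print('t',o['t'],'q',o['q'].round(3),'tcp',p.round(4),'\nR',R.round(3).tolist(),'\ntip gate',g(tip).round(4),'F',o['contact_force'].round(1),'op',o['opening'])
    print('tilt below horiz',np.degrees(np.arcsin(-R[2,2])),'yaw rel gate',np.degrees(np.arctan2(R[:2,2]@Y,R[:2,2]@L)))
    return o,R
E
python3 -c "
from h import *
st(); save('scene','s1')"
```

```text
t 4.4333 q [-0.578  0.54   1.198  0.699  1.999 -0.625] tcp [ 0.6835 -0.1774  0.2489] 
R [[-0.087, 0.989, -0.12], [0.611, 0.148, 0.777], [0.787, -0.006, -0.617]] 
tip gate [-0.1694 -0.078   0.2353] F [-0.5 -0.1 -1.6] op 0.04036248004089295
tilt below horiz 38.120508959639594 yaw rel gate 20.013674088200965
```

View pics/s1.png

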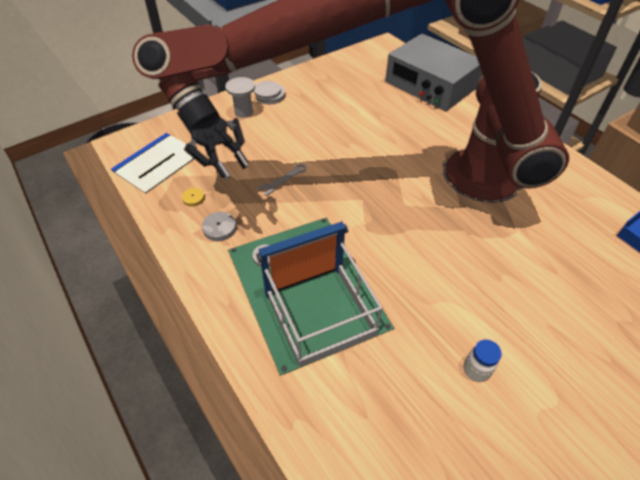

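The hand reached the wanted tilt (38°) and heading (20°). It hovers behind the grey disc at (219,226), and the tips are in line with the blank. Now I descend.

Emit:
jog_arm:
  deltas:
    - [0,0,0,-1.57,0.1,1.23,0.47]
    - [0,0,0,-1.57,0.1,1.23,0.47]
    - [0,0,0,-1.57,0.1,1.23,0.47]
    - [0,0,0,-1.57,0,1.23,0.47]
    - [0,0,0,-1.57,0,1.23,0.47]
    - [0,0,0,-1.57,0,1.23,0.47]
    - [0,0,0,-1.57,0,1.23,0.47]
    - [0,0,0,-1.57,0,1.23,0.47]
    - [0,0,0,-1.18,0,0.92,0.47]
    - [0,0,0,0,0,0,0.47]
    - [0,0,0,0,0,0,0.47]

```text
t: 5.4
tool_pos: [0.6873, -0.1768, 0.0774]
tool_rot: [-1.534, -1.784, -0.741]
contact_force: [-0.7, 0.1, 0.7]
opening: 0.0403
```

```bash
python3 -c "
from h import *
st(); a,_=save('scene','s2'); b,_=save('top','t2')
A=cv2.resize(a[130:330,140:340],(400,400),interpolation=2); B=cv2.resize(b[150:310,300:460],(400,400),interpolation=2)
cv2.imwrite('pics/c2.png',np.hstack([A,B])[:,:,::-1])"
```

```text
t 5.4 q [-0.575  0.718  1.246  0.649  1.817 -0.777] tcp [ 0.6873 -0.1768  0.0774] 
R [[-0.092, 0.989, -0.119], [0.613, 0.15, 0.775], [0.785, -0.002, -0.62]] 
tip gate [-0.1682 -0.0817  0.0638] F [-0.7  0.1  0.7] op 0.040279682429319424
tilt below horiz 38.32369226778872 yaw rel gate 19.943434989054786
```

View pics/c2.png

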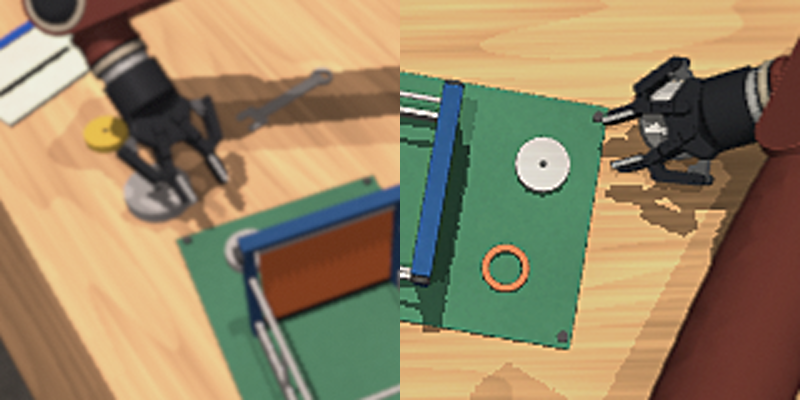

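The fingers straddle the blank's line. In the right crop the tips are at about (610,142) and the blank at (543,164); the hand is clear of the grey disc. I'll go lower, feeling for the deck.

Emit:
jog_arm:
  deltas:
    - [0,0,0,-1.18,0,0.93,0.47]
    - [0,0,0,-0.95,0,0.74,0.47]
    - [0,0,0,-0.63,0,0.5,0.47]
    - [0,0,0,-0.24,0,0.19,0.47]
    - [0,0,0,0,0,0,0.47]
    - [0,0,0,0,0,0,0.47]
    - [0,0,0,0,0,0,0.47]

```text
t: 6.08
tool_pos: [0.6881, -0.1775, 0.0411]
tool_rot: [-1.535, -1.787, -0.742]
contact_force: [0.1, -1.5, 0.0]
opening: 0.0404
```

Emit:
jog_arm:
  deltas:
    - [0,0,0,-0.16,0,0.12,0.47]
    - [0,0,0,-0.16,0,0.12,0.47]
    - [0,0,0,0,0,0,0.47]
    - [0,0,0,0,0,0,0.47]

```text
t: 6.42
tool_pos: [0.6877, -0.1774, 0.0366]
tool_rot: [-1.535, -1.786, -0.741]
contact_force: [0.1, 0.5, 0.2]
opening: 0.0403
```

```bash
python3 -c "
from h import *
st()"
```

```text
t 6.4167 q [-0.575  0.771  1.242  0.642  1.777 -0.808] tcp [ 0.6877 -0.1774  0.0366] 
R [[-0.093, 0.989, -0.118], [0.614, 0.15, 0.774], [0.783, -0.0, -0.622]] 
tip gate [-0.1686 -0.0823  0.0229] F [0.1 0.5 0.2] op 0.040318224662124376
tilt below horiz 38.42835294765279 yaw rel gate 19.87443169910274
```

Emit:
jog_arm:
  deltas:
    - [0,0,0,0.56,0,0.7,0.47]
    - [0,0,0,0.56,0,0.7,0.47]
    - [0,0,0,0,0,0,0.47]
    - [0,0,0,-0.16,0,0.12,0.47]
    - [0,0,0,-0.16,0,0.12,0.47]
    - [0,0,0,0,0,0,0.47]
    - [0,0,0,0,0,0,0.47]

```text
t: 7.0
tool_pos: [0.685, -0.1599, 0.0324]
tool_rot: [-1.535, -1.786, -0.741]
contact_force: [-0.2, 0.1, 0.1]
opening: 0.0406
```

Emit:
jog_arm:
  deltas:
    - [0,0,0,-0.08,0,0.06,0.47]
    - [0,0,0,0,0,0,0.47]
    - [0,0,0,0,0,0,0.47]

```text
t: 7.25
tool_pos: [0.6851, -0.16, 0.0316]
tool_rot: [-1.535, -1.786, -0.742]
contact_force: [0.2, -0.7, 0.5]
opening: 0.0402
```

```bash
python3 -c "
from h import *
st(); a,_=save('scene','s3'); b,_=save('top','t3')
A=cv2.resize(a[150:310,160:320],(400,400),interpolation=2); B=cv2.resize(b[170:270,310:410],(400,400),interpolation=2)
cv2.imwrite('pics/c3.png',np.hstack([A,B])[:,:,::-1])"
```

```text
t 7.25 q [-0.558  0.757  1.273  0.649  1.753 -0.807] tcp [ 0.6851 -0.16    0.0316] 
R [[-0.093, 0.989, -0.118], [0.615, 0.15, 0.774], [0.783, -0.0, -0.622]] 
tip gate [-0.152  -0.0763  0.0179] F [ 0.2 -0.7  0.5] op 0.040163297818915734
tilt below horiz 38.431135501071836 yaw rel gate 19.860367192981126
```

View pics/c3.png

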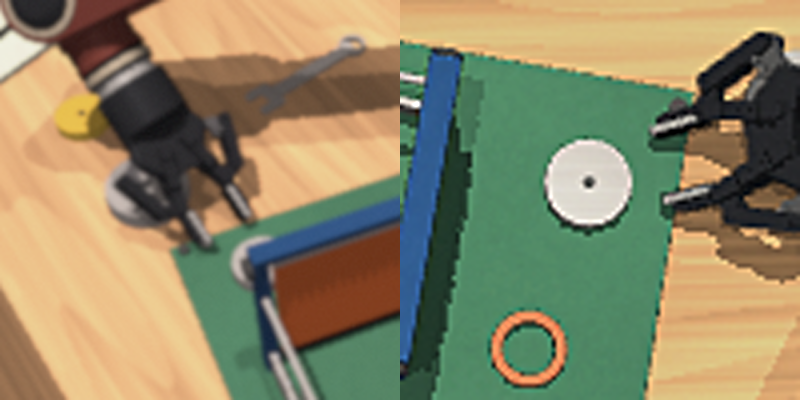

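The tips are about 1.5 mm right of the line and just above the deck. I'll correct that and start the push.

Emit:
jog_arm:
  deltas:
    - [0,0,0,0.373,-0.15,0.47,0.47]
    - [0,0,0,0.373,0,0.47,0.47]
    - [0,0,0,0.373,0,0.47,0.47]
    - [0,0,0,0.373,0,0.47,0.47]
    - [0,0,0,0.373,0,0.47,0.47]
    - [0,0,0,0.373,0,0.47,0.47]
    - [0,0,0,0.373,0,0.47,0.47]
    - [0,0,0,0.373,0,0.47,0.47]
    - [0,0,0,0.373,0,0.47,0.47]
    - [0,0,0,0.373,0,0.47,0.47]
    - [0,0,0,0.373,0,0.47,0.47]
    - [0,0,0,0.373,0,0.47,0.47]

```text
t: 8.35
tool_pos: [0.6727, -0.0883, 0.0317]
tool_rot: [-1.535, -1.786, -0.742]
contact_force: [0.0, -2.0, 0.8]
opening: 0.0399
```

```bash
python3 -c "
from h import *
st(); a,_=save('scene','s4'); b,_=save('top','t4')
A=cv2.resize(a[150:310,180:340],(400,400),interpolation=2); B=cv2.resize(b[160:270,300:410],(400,400),interpolation=2)
cv2.imwrite('pics/c4.png',np.hstack([A,B])[:,:,::-1])"
```

```text
t 8.35 q [-0.486  0.679  1.395  0.686  1.679 -0.784] tcp [ 0.6727 -0.0883  0.0317] 
R [[-0.093, 0.989, -0.118], [0.615, 0.15, 0.774], [0.783, 0.0, -0.622]] 
tip gate [-0.0842 -0.0502  0.018 ] F [ 0.  -2.   0.8] op 0.03994566902559329
tilt below horiz 38.43648837474708 yaw rel gate 19.860101757480955
```

View pics/c4.png

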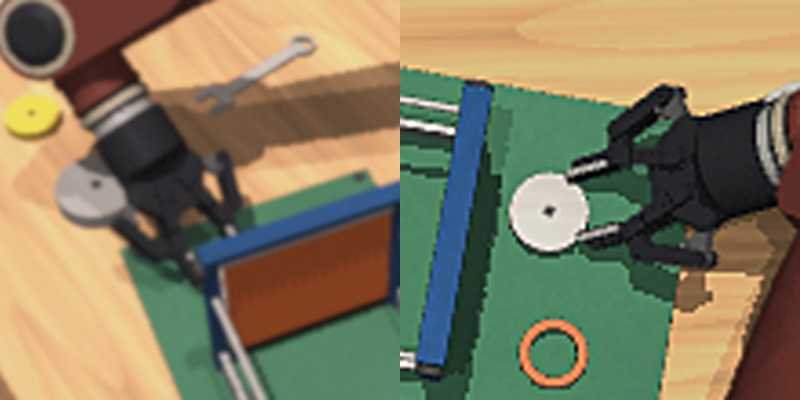

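The blank is seated in the cradle (right crop (549,211)) and slides at about 2 N. I'll carry on.

Emit:
jog_arm:
  deltas:
    - [0,0,0,0.373,0,0.47,0.47]
    - [0,0,0,0.373,0,0.47,0.47]
    - [0,0,0,0.373,0,0.47,0.47]
    - [0,0,0,0.373,0,0.47,0.47]
    - [0,0,0,0.373,0,0.47,0.47]
    - [0,0,0,0.373,0,0.47,0.47]
    - [0,0,0,0.373,0,0.47,0.47]
    - [0,0,0,0.373,0,0.47,0.47]
    - [0,0,0,0.373,0,0.47,0.47]
    - [0,0,0,0.373,0,0.47,0.47]
    - [0,0,0,0.373,0,0.47,0.47]
    - [0,0,0,0.373,0,0.47,0.47]

```text
t: 9.45
tool_pos: [0.6619, -0.0171, 0.0317]
tool_rot: [-1.535, -1.786, -0.741]
contact_force: [0.4, -1.3, 0.5]
opening: 0.04
```

Emit:
jog_arm:
  deltas:
    - [0,0,0,0.373,0,0.47,0.47]
    - [0,0,0,0.373,0,0.47,0.47]
    - [0,0,0,0.373,0,0.47,0.47]
    - [0,0,0,0.373,0,0.47,0.47]
    - [0,0,0,0.373,0,0.47,0.47]
    - [0,0,0,0.373,0,0.47,0.47]

```text
t: 9.95
tool_pos: [0.6557, 0.0175, 0.0314]
tool_rot: [-1.535, -1.787, -0.738]
contact_force: [-9.7, -16.7, 3.7]
opening: 0.0402
```

```bash
python3 -c "
from h import *
st(); a,_=save('scene','s5'); b,_=save('top','t5')
A=cv2.resize(a[190:370,220:400],(400,400),interpolation=2); B=cv2.resize(b[160:290,230:360],(400,400),interpolation=2)
cv2.imwrite('pics/c5.png',np.hstack([A,B])[:,:,::-1])"
```

```text
t 9.95 q [-0.363  0.589  1.533  0.748  1.574 -0.734] tcp [0.6557 0.0175 0.0314] 
R [[-0.093, 0.988, -0.12], [0.616, 0.151, 0.773], [0.782, -0.002, -0.623]] 
tip gate [ 0.0163 -0.0129  0.0177] F [ -9.7 -16.7   3.7] op 0.04022379484885641
tilt below horiz 38.51140400130293 yaw rel gate 20.0167114210645
```

View pics/c5.png

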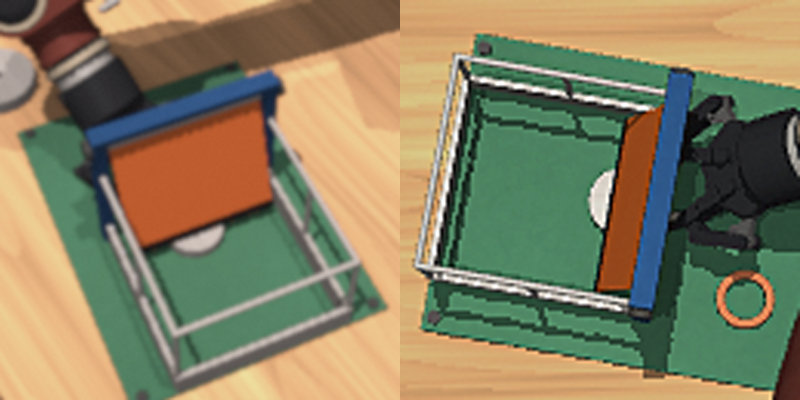

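The 17 N is the right knuckle meeting the right post (right crop (705,105)), because the hand is wider behind the fingers. I'll back off, turn the heading parallel to the feed, shift left behind the blank (near gate (39,-5)) and push straight.

Emit:
jog_arm:
  deltas:
    - [0,0,0,-0.39,0,-0.49,0.47]
    - [0,0,0,-0.39,0,-0.49,0.47]
    - [0,0,0,-0.39,0,-0.49,0.47]
    - [0,0,0,-0.39,0,-0.49,0.47]
    - [-0.068,0,0.054,0,0,0,0.47]
    - [-0.068,0,0.054,0,0,0,0.47]
    - [-0.068,0,0.054,0,0,0,0.47]
    - [-0.068,0,0.054,0,0,0,0.47]
    - [0,0,0,0,-1,0,0.47]
    - [0,0,0,0,-1.2,0,0.47]
    - [0,0,0,0,0,0,0.47]
    - [0,0,0,0,0,0,0.47]

```text
t: 11.05
tool_pos: [0.6389, -0.003, 0.0317]
tool_rot: [-1.871, -1.534, -0.904]
contact_force: [-0.3, 0.4, -0.3]
opening: 0.0401
```

```bash
cat >> h.py <<'E'
def disc(f):
    im=np.load(f+'.npz')['im']; hsv=cv2.cvtColor(im,cv2.COLOR_RGB2HSV).astype(int)
    m=((hsv[...,1]<50)&(hsv[...,2]>140)).astype(np.uint8); m[:192]=0; m[258:]=0; m[:,:254]=0; m[:,370:]=0
    c=max(cv2.findContours(m,cv2.RETR_EXTERNAL,cv2.CHAIN_APPROX_NONE)[0],key=cv2.contourArea)
    w=ray('top',c[:,0],.0205)[:,:2]-G0; g=np.c_[w@L,w@Y]; e=cv2.minEnclosingCircle(g.astype(np.float32)); print('disc gate min',g.min(0).round(4),'max',g.max(0).round(4),'circle',e,cv2.contourArea(c))
E
python3 -c "
from h import *
st(); save('scene','s6'); save('top','t6'); disc('t4'); disc('t5'); disc('t6')"
```

```text
t 11.05 q [-0.441  0.449  1.737  0.889  1.365 -0.628] tcp [ 0.6389 -0.003   0.0317] 
R [[0.122, 0.981, 0.153], [0.61, -0.196, 0.768], [0.783, -0.0, -0.622]] 
tip gate [-0.006  -0.0063  0.018 ] F [-0.3  0.4 -0.3] op 0.04008504339864729
tilt below horiz 38.4324014403748 yaw rel gate -0.0807127464986767
disc gate min [-0.1165 -0.0726] max [-0.0365 -0.0146] circle ((-0.07653123885393143, -0.04228722304105759), 0.04014335572719574) 334.5
disc gate min [0.0161 0.0782] max [0.1492 0.0892] circle ((0.08267610520124435, 0.07961034774780273), 0.06663195788860321) 98.0
disc gate min [0.0161 0.0782] max [0.1492 0.0892] circle ((0.08267610520124435, 0.07961034774780273), 0.06663195788860321) 94.0
```

The heading is now parallel to the feed and contact force is zero. From the earlier seating offset the blank should be near gate (35,-5). Next, a straight push until the tips reach x≈78.

Emit:
jog_arm:
  deltas:
    - [0,0,0,0.373,0,0.47,0.47]
    - [0,0,0,0.373,0,0.47,0.47]
    - [0,0,0,0.373,0,0.47,0.47]
    - [0,0,0,0.373,0,0.47,0.47]
    - [0,0,0,0.373,0,0.47,0.47]
    - [0,0,0,0.373,0,0.47,0.47]
    - [0,0,0,0.373,0,0.47,0.47]

```text
t: 11.73
tool_pos: [0.6471, 0.0393, 0.0317]
tool_rot: [-1.87, -1.535, -0.903]
contact_force: [-0.4, -2.1, -0.1]
opening: 0.0403
```

Emit:
jog_arm:
  deltas:
    - [0,0,0,0.373,0,0.47,0.47]
    - [0,0,0,0.373,0,0.47,0.47]
    - [0,0,0,0.373,0,0.47,0.47]
    - [0,0,0,0,0,0,0.47]

```text
t: 12.07
tool_pos: [0.6504, 0.0576, 0.0317]
tool_rot: [-1.869, -1.535, -0.903]
contact_force: [0.1, -0.3, 0.5]
opening: 0.0401
```

```bash
python3 -c "
from h import *
st(); a,_=save('scene','s7'); b,_=save('top','t7')
A=cv2.resize(a[190:370,220:400],(400,400),interpolation=2); B=cv2.resize(b[160:290,230:360],(400,400),interpolation=2)
cv2.imwrite('pics/c7.png',np.hstack([A,B])[:,:,::-1])"
```

```text
t 12.0667 q [-0.344  0.44   1.75   0.934  1.302 -0.582] tcp [0.6504 0.0576 0.0317] 
R [[0.121, 0.981, 0.152], [0.609, -0.194, 0.769], [0.784, -0.0, -0.621]] 
tip gate [ 0.0556 -0.0058  0.018 ] F [ 0.1 -0.3  0.5] op 0.04007022843705199
tilt below horiz 38.40700994687206 yaw rel gate 0.039791569159545376
```

View pics/c7.png

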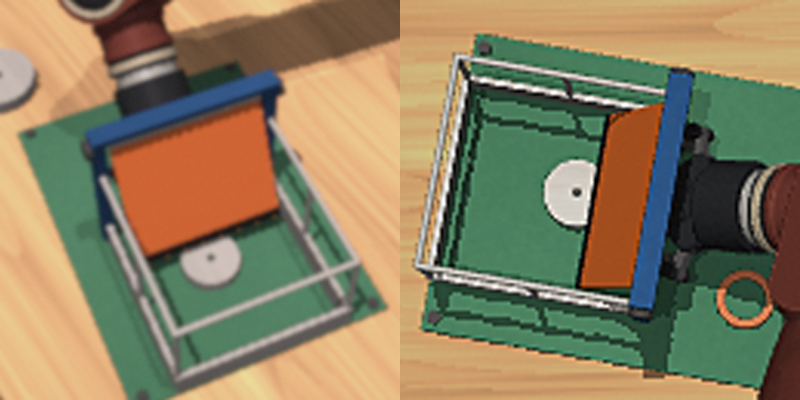

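The blank slides through: centre mark at right crop (577,192), about gate x=75, and the hand is clear of both posts. I'll push about 24 mm more, in two steps.

Emit:
jog_arm:
  deltas:
    - [0,0,0,0.373,0,0.47,0.47]
    - [0,0,0,0.373,0,0.47,0.47]
    - [0,0,0,0,0,0,0.47]

```text
t: 12.42
tool_pos: [0.6529, 0.069, 0.0317]
tool_rot: [-1.869, -1.535, -0.903]
contact_force: [0.6, -0.0, -0.2]
opening: 0.0404
```

Emit:
jog_arm:
  deltas:
    - [0,0,0,0.373,0,0.47,0.47]
    - [0,0,0,0.373,0,0.47,0.47]
    - [0,0,0,0,0,0,0.47]

```text
t: 12.67
tool_pos: [0.6551, 0.081, 0.0317]
tool_rot: [-1.869, -1.535, -0.903]
contact_force: [-0.4, -0.0, -0.7]
opening: 0.0401
```

```bash
python3 -c "
from h import *
st(); b,_=save('top','t8')
hs=cv2.cvtColor(b,cv2.COLOR_RGB2HSV).astype(int)
m=((hs[...,1]<50)&(hs[...,2]>140)).astype(np.uint8); m[:200]=0;m[245:]=0;m[:,:258]=0;m[:,312:]=0
c=max(cv2.findContours(m,cv2.RETR_EXTERNAL,cv2.CHAIN_APPROX_NONE)[0],key=cv2.contourArea)
w=ray('top',c[:,0],.0205)[:,:2]-G0;g=np.c_[w@L,w@Y];print(g.min(0),g.max(0),cv2.contourArea(c))"
```

```text
t 12.6667 q [-0.306  0.44   1.75   0.951  1.276 -0.563] tcp [0.6551 0.081  0.0317] 
R [[0.121, 0.981, 0.152], [0.609, -0.194, 0.769], [0.784, -0.0, -0.621]] 
tip gate [ 0.0795 -0.0059  0.0181] F [-0.4 -0.  -0.7] op 0.04012713488814493
tilt below horiz 38.408992290501985 yaw rel gate 0.018094167767451923
[ 0.07822962 -0.03588452] [0.12743839 0.02227461] 300.5
```

The blank's far edge is at x≈128, so its centre is about 98 and its near edge about 68 mm past the flap plane, against the 45 mm needed. Withdrawing straight back, then up.

Emit:
jog_arm:
  deltas:
    - [0,0,0,-0.31,0,-0.392,0.47]
    - [0,0,0,-0.62,0,-0.784,0.47]
    - [0,0,0,-0.62,0,-0.784,0.47]
    - [0,0,0,-0.62,0,-0.784,0.47]
    - [0,0,0,-0.62,0,-0.784,0.47]
    - [0,0,0,-0.62,0,-0.784,0.47]
    - [0,0,0,-0.62,0,-0.784,0.47]
    - [0,0,0,-0.62,0,-0.784,0.47]
    - [0,0,0,-0.62,0,-0.784,0.47]
    - [0,0,0,-0.62,0,-0.784,0.47]
    - [0,0,0,-0.62,0,-0.784,0.47]
    - [0,0,0,-0.62,0,-0.784,0.47]

```text
t: 13.72
tool_pos: [0.6325, -0.0339, 0.0319]
tool_rot: [-1.87, -1.535, -0.903]
contact_force: [0.1, 0.4, -0.7]
opening: 0.0402
```

Emit:
jog_arm:
  deltas:
    - [0,0,0,0.16,0,-1.4,0.47]
    - [0,0,0,0.32,0,-2.8,0.47]
    - [0,0,0,0.32,0,-2.8,0.47]
    - [0,0,0,0.32,0,-2.8,0.47]
    - [0,0,0,0.32,0,-2.8,0.47]
    - [0,0,0,0.32,0,-2.8,0.47]
    - [0,0,0,0.16,0,-1.4,0.47]
    - [0,0,0,0,0,0,0.47]
    - [0,0,0,0,0,0,0.47]
    - [0,0,0,0,0,0,0.47]

```text
t: 14.55
tool_pos: [0.6088, -0.1492, 0.15]
tool_rot: [-1.869, -1.533, -0.902]
contact_force: [1.0, 1.1, -0.6]
opening: 0.0398
```

```bash
python3 -c "
from h import *
st(); a,_=save('scene','s9'); b,_=save('top','t9')
A=cv2.resize(a[150:390,180:420],(400,400),interpolation=2); B=cv2.resize(b[150:310,230:390],(400,400),interpolation=2)
cv2.imwrite('pics/c9.png',np.hstack([A,B])[:,:,::-1])
hs=cv2.cvtColor(b,cv2.COLOR_RGB2HSV).astype(int)
m=((hs[...,1]<50)&(hs[...,2]>140)).astype(np.uint8); m[:200]=0;m[245:]=0;m[:,:258]=0;m[:,312:]=0
c=max(cv2.findContours(m,cv2.RETR_EXTERNAL,cv2.CHAIN_APPROX_NONE)[0],key=cv2.contourArea)
w=ray('top',c[:,0],.0205)[:,:2]-G0;g=np.c_[w@L,w@Y];print(g.min(0),g.max(0),cv2.contourArea(c))"
```

```text
t 14.55 q [-0.659  0.339  1.641  0.779  1.646 -0.602] tcp [ 0.6088 -0.1492  0.15  ] 
R [[0.123, 0.981, 0.151], [0.609, -0.194, 0.769], [0.784, -0.002, -0.621]] 
tip gate [-0.1553 -0.0051  0.1363] F [ 1.   1.1 -0.6] op 0.03980169299784256
tilt below horiz 38.38244755228118 yaw rel gate 0.1132962272227826
[ 0.06978472 -0.03588452] [0.12743839 0.02227461] 342.0
```

View pics/c9.png

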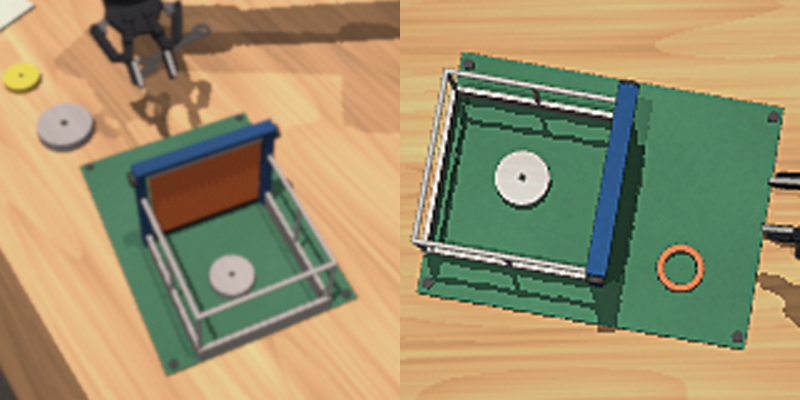

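The flap hangs shut and is hidden under the header in the top view. The blank is at right crop (522,178), inside the cage. The gasket is at crop (680,267), which is full-image (342,257), where it was at the start. I'll hold a second, then hand in.

Emit:
jog_arm:
  deltas:
    - [0,0,0,0,0,0,0.47]
    - [0,0,0,0,0,0,0.47]
    - [0,0,0,0,0,0,0.47]
    - [0,0,0,0,0,0,0.47]
    - [0,0,0,0,0,0,0.47]
    - [0,0,0,0,0,0,0.47]
    - [0,0,0,0,0,0,0.47]
    - [0,0,0,0,0,0,0.47]
    - [0,0,0,0,0,0,0.47]
    - [0,0,0,0,0,0,0.47]
    - [0,0,0,0,0,0,0.47]
    - [0,0,0,0,0,0,0.47]

```text
t: 15.65
tool_pos: [0.6094, -0.1503, 0.1513]
tool_rot: [-1.87, -1.535, -0.903]
contact_force: [0.0, 0.1, -0.5]
opening: 0.0401
```

```bash
python3 -c "
from h import *
print(ctrl.finish_job())"
```

```text
the job is handed in; nothing more can be done
None
```

I slid the bright 60 mm blank flat along the deck and through the flap, withdrew the hand, and handed the job in at about 15.7 s.

- **Final checks:** The blank's near edge is about 68–70 mm past the flap's plane, against the 45 mm needed. The flap hangs shut, the gasket is where it started, and the robot touches nothing (contact force about 0).
- **What went wrong:** On the first, angled push the hand's right knuckle pressed the right gate post, reading about 19 N on the tool. That is below the 40 N limit for the gripper's body. I backed off, squared the heading to the gate and finished with a straight push at about 2 N.
- **Not checked:** The jar and wrench were never approached, but I did not re-measure where they are.

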